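Set out the breakfast set on the sale table

TASK

Set out the breakfast things for the jumble sale: stand the egg cup in the middle of the plate, the lower of the two steel beakers midway between the plate and the coffee pot, the square tin straight behind the plate (on the side away from the robot) with about 3 cm of bare table between tin and plate, and the wooden pepper mill upright on the middle of the tin's lid. Set each piece down upright and gently, without dropping it or knocking it over, and leave the coffee pot and the tall beaker where they are.

Things in the scene. Friction and masses are not known exactly. Their poses are not given: they have to be found in the camera images.
- egg_cup: white ceramic egg cup, 66 mm high: flat foot 42 mm across, thin stem (18 mm), open bowl whose outside is 47 mm across at 40 mm height and 50 mm at the rim. Origin at the centre of its underside, z up. About 70 g, starts standing upright on the table.
- beaker_low: the lower and wider of two round steel beakers, open at the top: 60 mm across the rim, a little narrower below, 75 mm high, wall 3 mm. Origin at the centre of its underside, z up. About 130 g, starts upright on the table.
- tin: closed square red tin with a flat top, 62 x 62 mm (63 mm at the lid), 42 mm high. Origin at the centre of its underside, x and y square to its sides, z up. About 140 g, starts flat on the table, turned up to 0.5 rad either way.
- mill: small turned wooden pepper mill, 90 mm high, flat foot 36 mm across, waist 28 mm across from 30 to 48 mm height, head 36 mm across from 60 to 80 mm height, rounded above. Origin at the centre of its underside, z up. About 90 g, starts upright on the table.
- plate_middle (a point): middle of the upper face of the white ceramic side plate, 8 mm above the table. The plate is round, 170 mm across its rim, with a flat round middle 110 mm across and a rim that slopes up to 17 mm above the table. It does not shift. Its axes are parallel to the world's: +x points away from the robot, which is what 'behind' means here; y to the robot's left.
- coffee_pot: steel coffee pot, to be left standing: round body 96 mm across at the foot, 72 mm at the top, 126 mm high with the lid's knob. Origin at the centre of its underside (on the axis of the round body), z up; its black handle reaches 80 mm along its own +x, its spout 75 mm along its own -x. About 1.4 kg. It stands to the left or right of the plate, 290 to 310 mm from it centre to centre.
- beaker_tall: the taller, slimmer steel beaker, not part of the set, to be left where it stands: 54 mm across the rim, 125 mm high. Origin at the centre of its underside, z up.

How it is judged:
By the outcome, as a careful person would: the job done as asked, in the order asked, and still so for the second after the job is handed in, with the robot touching nothing.
It also fails if it takes over 115 s, if anything falls off the work surface, if the arm or the gripper's body presses on something with over 40 N, if the wrist force passes 120 N, or if a joint passes its speed limit or range.

ROBOT

A 6-joint arm with a two-finger parallel gripper is mounted at the origin on the work surface. World frame = base frame: x ahead of the robot, y to its left, z up, the work surface at z = 0. Lengths are in m, angles in rad, forces in N, time in s.
With the tool pointing down it reaches from about 0.35 to 0.975 m from the base axis. Payload 4.9 kg.
Tool frame: the origin (TCP) lies midway between the tips of the shut fingers; the grasp point (between the pads) lies 19 mm behind it; z points along the fingers, y is the line along which they close (so a half turn about z gives the same grasp; the last joint's range is limited). The gripper opens to 85 mm and grips with 20 to 120 N. Pads are 22 mm wide; open, the fingers measure 114 mm over their backs; the gripper's body (76 mm by 85 mm) begins 54 mm behind the grasp point. The pads swing forward as they close: fully open they stand 13 mm farther back than shut.
Start: joints at [-1.246, 0.053, 1.613, -0, 1.476, -0.119], TCP at [0.268, -0.564, 0.231] pointing down, gripper open.
Joint ranges: [-3.01, 3.01], [-1.01, 2.22], [0.06, 2.58], [-1.02, 4.17], [0.09, 2.62], [-3.14, 3.14]. Speed limits (rad/s): [2.57, 2.57, 3.14, 3.14, 3.14, 3.14].

INTERFACE

Orientations are given as a unit quaternion [w, x, y, z].
In Python, from plant import state, grab_frame, camera_info, job_done, spot_in, masks_of, pinpoint gives the robot as it stands.
- The arm moves only by the shell command python3 -m handwheel 'ROWS' [OPENING]. ROWS is JSON, a list that holds one entry, the list of rows, each a list of 6 numbers: the shift along the world's x, y, z in m, then the turn, a rotation vector about the world's x, y, z in degrees. In form: [[[tx, ty, tz, ax, ay, az], ...]]. A call has 1 to 20 rows; each row shifts and turns the commanded pose from where the row before left it; what a row does not reach is not made up. A row lasts 1/12 s, in which the tool goes at most 41.7 mm and 7.16 degrees, less where a joint would pass 70% of its speed; a pose out of reach is approached as far as the arm can. A call is refused whole if a number of a shift passes 0.0417 or a number of a turn 7.16, either way. A call with a gripper value outside its range is refused whole. OPENING is the opening, from 0 (shut) to 1 (fully open), set as the call begins (- or left out, the last holds). The fingers move at their own pace and stop on an object; the grip force is fixed at half the most. Time passes only in rows, so rows that do not move let the fingers close. It gives the time, the measured TCP pose, the force, the opening and the grip force at its end, in the units of the state.
- state(): the state, without advancing time (a new reading comes with each control period).
- grab_frame(name): name is "scene" or "top"; returns (picture, depth): 480x640x3 uint8, blue, green, red; 480x640 float32, m along the optical axis (not along the pixel's ray), 0 where there is no reading.
- camera_info(name): a dict with "fx", "fy", "cx", "cy" (pixels), "distortion" ([k1, k2, p1, p2, k3] as OpenCV has them; the pictures are not rectified), "T" (4x4, takes a point from camera to world coordinates). Camera axes: x right, y up, looking along -z (the intrinsics and any distortion apply to the point x, -y, -z); pixel columns grow to the right and rows downward; lengths in m; the calibration is good to about 2 mm. A picture is of the moment at which its call begins. camera_info takes no time and is no camera call.
- job_done(): hands the job in; it is judged then, once.
Trained networks look in the newest picture that a camera, given by its name, has taken for a name from the list of things; names that differ only in an ending like _2 or _b are one class to them, and where a whole thing is asked for, a point or a joint stands for the part that bears it (a point fixed in the world has none). Each returns a list of dicts, best first, with "conf" (0 to 1); they miss things now and then, are a little off and sometimes report something else, mostly with a low value. They report only what shows in the picture. A call takes as long as a camera call.
- spot_in(camera, thing): "box" ([left, top, width, height] in pixels, round what is visible of it).
- masks_of(camera, thing): "region" (480x640 bool, what is visible of it) and "box" ([left, top, width, height] in pixels, round what is visible of it).
- pinpoint(camera, thing): "position" ([column, row] in pixels: a listed point, or the origin of a listed thing).
The state is a dict: "time": time; "joint_pos": joint angles; "joint_vel": joint speeds; "joint_efforts": joint torques, N m; "tool_pos": TCP position; "tool_rot": TCP orientation; "contact_force": force on the tool from outside, world axes, zero at the start; "ft_torque": the same for the moment, N m; "gripper_width": opening from 0.0 (shut) to 1.0 (fully open); "grasp_force": force on a finger pad.
Only numpy, scipy, OpenCV 4.12 (cv2) and the standard library are available. Lean on these libraries where they do the work, as an engineer would, in place of code of your own. Each camera call takes 0.05 s, during which the arm holds its last target. There are 200 camera calls.

## Working session

There is one attempt and no reset: what is moved stays moved. The work goes in short steps, Python scripts to look and compute and a shell command to move; the robot and the scene stay as the last step left them, time stands still between calls to the robot, and variables do not carry over. Pictures are saved under pics/ and viewed, at most 14 in all, crops included, and the job is handed in when it is done.

```bash
mkdir -p pics; ls; cat > h.py <<'E'
import numpy as np, cv2
from plant import *
def ray(cam,uv):
    c=camera_info(cam);K=np.array([[c['fx'],0,c['cx']],[0,c['fy'],c['cy']],[0,0,1.]])
    p=cv2.undistortPoints(np.array([[uv]],float),K,np.array(c['distortion'],float))[0,0]
    T=np.array(c['T']);return T[:3,3],T[:3,:3]@np.array([p[0],-p[1],-1.])
def at_z(cam,uv,z):
    o,d=ray(cam,uv);return o+d*(z-o[2])/d[2]
def cloud(cam,depth,mask):
    c=camera_info(cam);K=np.array([[c['fx'],0,c['cx']],[0,c['fy'],c['cy']],[0,0,1.]])
    v,u=np.nonzero(mask&(depth>0));d=depth[v,u]
    p=cv2.undistortPoints(np.stack([u,v],1).astype(float)[:,None],K,np.array(c['distortion'],float))[:,0]
    T=np.array(c['T']);return np.stack([p[:,0]*d,-p[:,1]*d,-d],1)@T[:3,:3].T+T[:3,3]
E
python3 - <<'E'
from h import *
np.set_printoptions(precision=4,suppress=True)
for cam in ['scene','top']:
    im,d=grab_frame(cam);cv2.imwrite(f'pics/{cam}0.png',im)
    T=np.array(camera_info(cam)['T']);print(cam,T[:3,3],-T[:3,2])
    for n in ['egg_cup','beaker_low','tin','mill','coffee_pot','beaker_tall','plate_middle']:
        for r in pinpoint(cam,n)[:2]: print(n,'pin',round(r['conf'],2),np.round(r['position']),at_z(cam,r['position'],.008 if n[0]=='p' else 0)[:2])
        if n!='plate_middle':
            for r in masks_of(cam,n)[:2]:
                P=cloud(cam,d,r['region']);
                if len(P)<10: print(n,'few');continue
                t=P[P[:,2]>np.percentile(P[:,2],97)-.006]
                print(n,'mask',round(r['conf'],2),r['box'],'ztop',np.percentile(P[:,2],97),'mid',(np.percentile(t,2,0)+np.percentile(t,98,0))[:2]/2,'ext',np.ptp(t,0)[:2])
print(state())
E
```

```text
pics
scene [1.0557 0.6472 0.6354] [-0.4748 -0.6497 -0.5936]
egg_cup pin 0.65 [250. 205.] [ 0.6142 -0.3107]
egg_cup mask 0.65 [238.8, 177.4, 21.1, 32.4] ztop 0.06542676874360348 mid [ 0.6075 -0.3068] ext [0.048  0.0529]
beaker_low pin 0.63 [290. 182.] [ 0.4511 -0.3534]
beaker_low mask 0.9 [277.4, 157.5, 18.8, 28.9] ztop 0.07402600829070878 mid [ 0.4565 -0.3513] ext [0.0603 0.0644]
tin pin 0.6 [416. 338.] [0.5929 0.3079]
tin mask 0.96 [393.6, 308.9, 47.7, 46.3] ztop 0.0444627625890088 mid [0.5936 0.3116] ext [0.071  0.0713]
mill pin 0.67 [484. 320.] [0.4493 0.3588]
mill mask 0.68 [478.7, 288.4, 23.1, 38.0] ztop 0.08848369810058582 mid [0.4545 0.3655] ext [0.0283 0.0298]
coffee_pot mask 0.88 [297.9, 171.2, 45.0, 52.2] ztop 0.10804893788767966 mid [ 0.4688 -0.1545] ext [0.0451 0.0451]
beaker_tall pin 0.67 [288. 272.] [ 0.6832 -0.0016]
beaker_tall mask 0.85 [271.2, 220.6, 21.9, 57.4] ztop 0.12565178974199814 mid [ 0.692  -0.0046] ext [0.0541 0.0538]
beaker_tall mask 0.48 [478.3, 286.2, 26.3, 44.2] ztop 0.08877328761690474 mid [0.4552 0.3653] ext [0.023  0.0281]
plate_middle pin 0.72 [408.
[... 890 characters left out ...]
] [ 0.694  -0.0063]
beaker_tall mask 0.64 [318.0, 178.7, 23.4, 34.9] ztop 0.12740934341233262 mid [ 0.6927 -0.0076] ext [0.0536 0.052 ]
plate_middle pin 0.86 [264. 300.] [0.464  0.1436]
{'time': 1.4, 'joint_pos': array([-1.246 ,  0.0527,  1.6129, -0.    ,  1.476 , -0.119 ]), 'joint_vel': array([ 0.0022,  0.0004,  0.0005,  0.0021, -0.0015,  0.0001]), 'joint_efforts': array([  0.0002, -39.3673, -37.0454,  -0.0001,   0.0005,  -0.    ]), 'tool_pos': array([ 0.2683, -0.5645,  0.2313]), 'tool_rot': array([ 0.    ,  0.9755,  0.2201, -0.    ]), 'contact_force': array([-0.776 ,  0.8878,  0.0014]), 'ft_torque': array([ 0.0056, -0.0094,  0.0224]), 'grasp_force': 0.0, 'gripper_width': 0.997645543811813}
```

View pics/scene0.png

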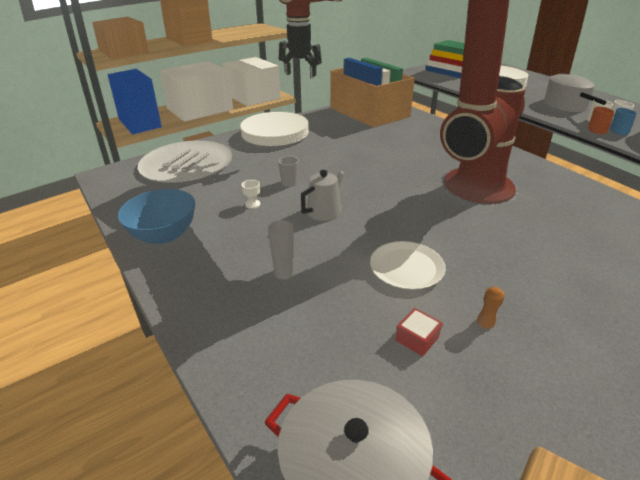

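View pics/top0.png

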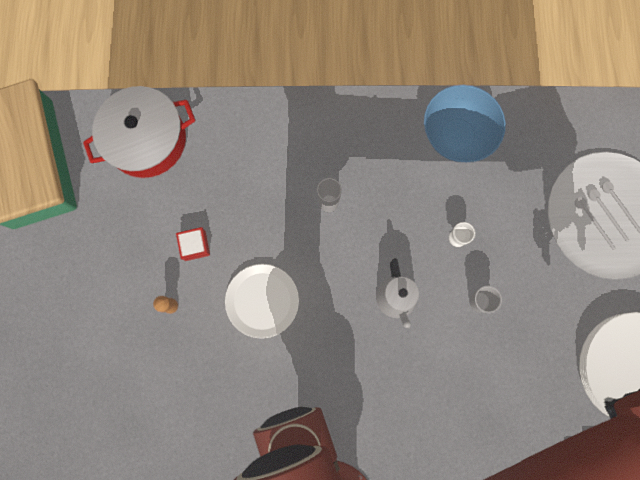

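```bash
python3 - <<'E'
from h import *
np.set_printoptions(precision=4,suppress=True)
C=[]
for cam in ['top','scene']:
    im,d=grab_frame(cam)
    P=cloud(cam,d,np.ones(d.shape,bool))
    hsv=cv2.cvtColor(im,cv2.COLOR_BGR2HSV)
    # plate: points z 6..24mm near (.455,.145) 
    r=np.hypot(P[:,0]-.458,P[:,1]-.144)
    q=P[(r<.12)&(P[:,2]>.013)&(P[:,2]<.03)]
    # circle fit with robust least squares to outer hull
    h=cv2.convexHull(q[:,:2].astype(np.float32))
    (c,rad)=cv2.minEnclosingCircle(h);print(cam,'plate',c,rad,len(q),'table z',np.median(P[np.abs(P[:,2])<.02][:,2]), 'flat z',np.median(P[r<.05][:,2]), q[:,:2].min(0),q[:,:2].max(0))
    red=(hsv[...,1]>120)&((hsv[...,0]<8)|(hsv[...,0]>172))
    Q=cloud(cam,d,red);Q=Q[(abs(Q[:,0]-.593)<.07)&(abs(Q[:,1]-.309)<.07)]
    t=Q[Q[:,2]>np.percentile(Q[:,2],90)-.006]
    print('tin',cv2.minAreaRect((t[:,:2]*1000).astype(np.float32)),np.median(t[:,2]))
    for nm,x,y,z0,z1,R in [('cup',.608,-.308,.055,.08,.05),('low',.457,-.353,.065,.09,.05),('tall',.692,-.006,.11,.14,.05),('mill',.452,.362,.055,.1,.04),('pot',.469,-.16,.04,.105,.1)]:
        q=P[(np.hypot(P[:,0]-x,P[:,1]-y)<R)&(P[:,2]>z0)&(P[:,2]<z1)]
        print(nm,len(q),cv2.minEnclosingCircle((q[:,:2]*1000).astype(np.float32)))
E
```

```text
top plate (0.4619085490703583, 0.14789725840091705) 0.08503597974777222 1139 table z 0.0011063377801440177 flat z 0.008550063082189974 [0.3773 0.0639] [0.5468 0.2314]
tin ((592.7301025390625, 307.5034484863281), (64.11767578125, 61.63481521606445), 12.719752311706543) 0.04290346272857404
cup 145 ((607.69091796875, -309.284912109375), 25.740013122558594)
low 171 ((457.28057861328125, -354.6080322265625), 30.505342483520508)
tall 178 ((692.7621459960938, -7.7930145263671875), 27.05522346496582)
mill 233 ((450.91961669921875, 361.22576904296875), 18.514928817749023)
pot 1106 ((473.2679443359375, -162.82691955566406), 76.3132095336914)
scene plate (0.46070608496665955, 0.1495916098356247) 0.08583571761846542 704 table z 0.00035942619130635567 flat z 0.008751060466216098 [0.376  0.0648] [0.5434 0.2341]
tin ((594.1177368164062, 311.5642395019531), (61.97776412963867, 61.04501724243164), 13.487594604492188) 0.0416797061990154
cup 137 ((607.1041870117188, -306.96173095703125), 26.77524757385254)
low 129 ((455.11663818359375, -350.2093200683594), 32.8027229309082)
tall 350 ((691.418212890625, -4.669455528259277), 27.54900360107422)
mill 354 ((452.8520202636719, 365.0104064941406), 18.251096725463867)
pot 1060 ((472.7544250488281, -154.1640167236328), 75.48368835449219)
```

The scene picture shows the cup at (250,195), the low beaker at (288,170), the pot at (322,195), the tall beaker at (282,250), the plate at (408,265), the tin at (419,330) and the mill at (490,307). In the top picture the plate is at (262,301), the tin at (193,244), the mill at (166,304), the pot at (401,297) and the cup at (462,235). This all agrees with the measured positions. I'm moving above the egg cup.

```bash
python3 -m handwheel '[[[0.0308,0.0233,0,0,0,0],[0.0308,0.0233,0,0,0,0],[0.0308,0.0233,0,0,0,0],[0.0308,0.0233,0,0,0,0],[0.0308,0.0233,0,0,0,0],[0.0308,0.0233,0,0,0,0],[0.0308,0.0233,0,0,0,0],[0.0308,0.0233,0,0,0,0],[0.0308,0.0233,0,0,0,0],[0.0308,0.0233,0,0,0,0],[0.0308,0.0233,0,0,0,0],[0,0,-0.03,0,0,0],[0,0,-0.03,0,0,0],[0,0,0,0,0,0],[0,0,0,0,0,0]]]' 1
python3 - <<'E'
from h import *
from scipy.optimize import least_squares
for cam in ['top','scene']:
    im,d=grab_frame(cam);P=cloud(cam,d,np.ones(d.shape,bool))
    q=P[(np.hypot(P[:,0]-.467,P[:,1]+.16)<.056)&(P[:,2]>.01)&(P[:,2]<.1)]
    # cone: radius 48 at foot -> 36 at ~0.105
    f=lambda c:np.hypot(q[:,0]-c[0],q[:,1]-c[1])-(c[2]-c[3]*q[:,2])
    s=least_squares(f,[.467,-.16,.048,.11],loss='soft_l1',f_scale=.002);print(cam,'pot',s.x,len(q),abs(s.fun).mean())
    k=P[(np.hypot(P[:,0]-.467,P[:,1]+.16)<.06)&(P[:,2]>.117)];print('knob',np.median(k,0),len(k))
E
```

```text
time: 2.75
tool_pos: [0.6058, -0.3072, 0.1687]
tool_rot: [-0.002, 0.975, 0.22, -0.002]
contact_force: [-0.2, -0.1, 1.0]
gripper_width: 1.0
grasp_force: 0.0
top pot [ 0.47013025 -0.1629242   0.04953375  0.13516934] 669 0.002349618634573977
knob [ 0.45086396 -0.18031038  0.54138164] 3174
scene pot [ 0.46668848 -0.16079018  0.04880099  0.1214427 ] 1079 0.002092393660285993
knob [ 0.47104755 -0.16952183  0.49065367] 1800
```

```bash
python3 -m handwheel '[[[0,0,-0.025,0,0,0],[0,0,-0.025,0,0,0],[0,0,-0.025,0,0,0],[0,0,-0.025,0,0,0],[0,0,-0.02,0,0,0],[0,0,-0.015,0,0,0],[0,0,0,0,0,0],[0,0,0,0,0,0],[0,0,0,0,0,0]]]' && python3 -m handwheel '[[[0,0,0,0,0,0],[0,0,0,0,0,0],[0,0,0,0,0,0],[0,0,0,0,0,0],[0,0,0,0,0,0],[0,0,0,0,0,0],[0,0,0,0,0,0],[0,0,0,0,0,0],[0,0,0,0,0,0],[0,0,0,0,0,0]]]' 0
```

```text
time: 3.6
tool_pos: [0.6086, -0.3093, 0.039]
tool_rot: [0.001, 0.976, 0.22, 0.001]
contact_force: [0.3, -0.1, 0.4]
gripper_width: 1.002
grasp_force: 0.0
time: 4.43
tool_pos: [0.6081, -0.3087, 0.0381]
tool_rot: [0.001, 0.975, 0.22, 0.001]
contact_force: [-0.9, -1.1, 5.8]
gripper_width: 0.542
grasp_force: 60.7
```

```bash
python3 -m handwheel '[[[0,0,0.005,0,0,0],[0,0,0.015,0,0,0],[0,0,0.03,0,0,0],[0,0,0.035,0,0,0],[0,0,0.035,0,0,0],[0,0,0.03,0,0,0],[0,0,0.01,0,0,0],[0,0,0,0,0,0]]]' && python3 -m handwheel '[[[-0.005,0.015,0,0,0,0],[-0.01,0.032,0,0,0,0],[-0.01,0.032,0,0,0,0],[-0.01,0.032,0,0,0,0],[-0.01,0.032,0,0,0,0],[-0.01,0.032,0,0,0,0],[-0.01,0.032,0,0,0,0],[-0.01,0.032,0,0,0,0],[-0.01,0.032,0,0,0,0],[-0.01,0.032,0,0,0,0],[-0.01,0.032,0,0,0,0],[-0.01,0.032,0,0,0,0],[-0.01,0.032,0,0,0,0],[-0.01,0.032,0,0,0,0],[-0.007,0.016,0,0,0,0],[-0.005,0.01,0,0,0,0],[0,0,0,0,0,0],[0,0,0,0,0,0],[0,0,0,0,0,0]]]'
python3 - <<'E'
from h import *
for cam in ['top','scene']:
    im,d=grab_frame(cam);P=cloud(cam,d,np.ones(d.shape,bool))
    if cam=='scene': cv2.imwrite('pics/s1.png',cv2.resize(im[100:340,220:540],None,fx=2,fy=2))
    print(cam,[(n,round(r['conf'],2),r['position'],at_z(cam,r['position'],.158 if n=='egg_cup' else .008)) for n in ['egg_cup','plate_middle'] for r in pinpoint(cam,n)[:1]])
E
```

```text
time: 5.1
tool_pos: [0.609, -0.3092, 0.2016]
tool_rot: [0.003, 0.975, 0.22, 0.003]
contact_force: [0.7, -0.3, 0.7]
gripper_width: 0.54
grasp_force: 61.5
time: 6.68
tool_pos: [0.4602, 0.1479, 0.1955]
tool_rot: [0.0, 0.976, 0.22, -0.001]
contact_force: [1.1, -0.2, -0.1]
gripper_width: 0.543
grasp_force: 61.7
top [('plate_middle', 0.63, [263.2, 299.2], array([0.46587902, 0.1447378 , 0.008     ]))]
scene [('egg_cup', 0.78, [411.1, 207.4], array([0.45873382, 0.13765556, 0.158     ])), ('plate_middle', 0.77, [409.7, 267.1], array([0.45742006, 0.15603948, 0.008     ]))]
```

View pics/s1.png

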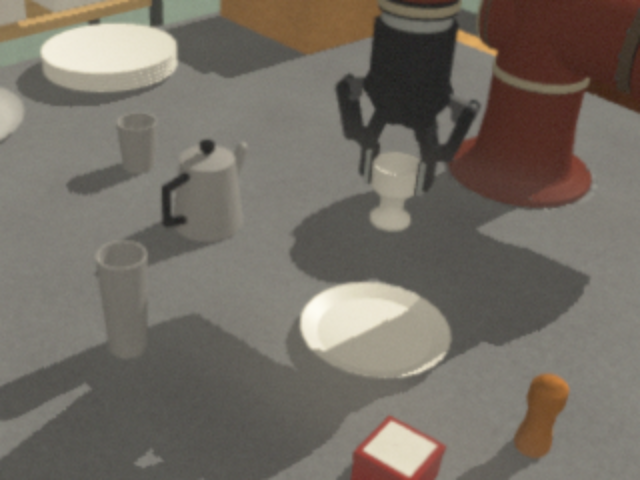

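The cup hangs upright at (390,190) in the crop, over the plate at (375,330). I'm lowering it.

```bash
python3 -m handwheel '[[[0.001,0.001,-0.02,0,0,0],[0,0,-0.03,0,0,0],[0,0,-0.03,0,0,0],[0,0,-0.03,0,0,0],[0,0,-0.02,0,0,0],[0,0,-0.01,0,0,0],[0,0,-0.004,0,0,0],[0,0,0,0,0,0],[0,0,0,0,0,0],[0,0,0,0,0,0],[0,0,0,0,0,0]]]' && python3 -m handwheel '[[[0,0,-0.001,0,0,0],[0,0,-0.001,0,0,0],[0,0,-0.001,0,0,0],[0,0,0,0,0,0],[0,0,0,0,0,0],[0,0,0,0,0,0]]]'
```

```text
time: 7.9
tool_pos: [0.4626, 0.1501, 0.0541]
tool_rot: [0.0, 0.975, 0.22, 0.002]
contact_force: [0.0, -0.1, -0.7]
gripper_width: 0.538
grasp_force: 61.7
time: 8.4
tool_pos: [0.4611, 0.1498, 0.0492]
tool_rot: [-0.0, 0.975, 0.22, -0.0]
contact_force: [-0.1, 0.2, 0.4]
gripper_width: 0.541
grasp_force: 61.7
```

```bash
python3 -m handwheel '[[[0,-0.001,-0.001,0,0,0],[0,0,-0.001,0,0,0],[0,0,0,0,0,0],[0,0,0,0,0,0],[0,0,0,0,0,0],[0,0,0,0,0,0]]]' && python3 -m handwheel '[[[0,0,-0.001,0,0,0],[0,0,0,0,0,0],[0,0,0,0,0,0],[0,0,0,0,0,0]]]'
```

```text
time: 8.9
tool_pos: [0.4612, 0.1489, 0.0473]
tool_rot: [-0.0, 0.975, 0.22, 0.0]
contact_force: [-0.5, 0.1, -0.5]
gripper_width: 0.54
grasp_force: 61.7
time: 9.23
tool_pos: [0.4611, 0.1489, 0.0463]
tool_rot: [-0.0, 0.975, 0.22, -0.0]
contact_force: [-0.2, 0.0, -0.5]
gripper_width: 0.542
grasp_force: 61.7
```

```bash
python3 -m handwheel '[[[0,0,-0.001,0,0,0],[0,0,0,0,0,0],[0,0,0,0,0,0],[0,0,0,0,0,0]]]' && python3 -m handwheel '[[[0,0,-0.001,0,0,0],[0,0,0,0,0,0],[0,0,0,0,0,0],[0,0,0,0,0,0]]]'
```

```text
time: 9.57
tool_pos: [0.4616, 0.149, 0.0461]
tool_rot: [-0.0, 0.975, 0.22, 0.0]
contact_force: [-1.2, -1.1, 5.5]
gripper_width: 0.537
grasp_force: 62.1
time: 9.9
tool_pos: [0.462, 0.1491, 0.0461]
tool_rot: [-0.0, 0.975, 0.22, 0.001]
contact_force: [-4.1, -0.8, 10.8]
gripper_width: 0.541
grasp_force: 62.5
```

```bash
python3 -m handwheel '[[[0,0,0.001,0,0,0],[0,0,0,0,0,0]]]' && python3 -m handwheel '[[[0,0,0,0,0,0],[0,0,0,0,0,0],[0,0,0,0,0,0],[0,0,0,0,0,0],[0,0,0,0,0,0],[0,0,0,0,0,0],[0,0,0,0,0,0],[0,0,0.01,0,0,0],[0,0,0.02,0,0,0],[0,0,0.03,0,0,0],[0,0,0.035,0,0,0],[0,0,0.035,0,0,0],[0,0,0.025,0,0,0],[0,0,0,0,0,0]]]' 1 && python3 -m handwheel '[[[0,-0.0355,0,0,0,0],[0,-0.0355,0,0,0,0],[0,-0.0355,0,0,0,0],[0,-0.0355,0,0,0,0],[0,-0.0355,0,0,0,0],[0,-0.0355,0,0,0,0],[0,-0.0355,0,0,0,0],[0,-0.0355,0,0,0,0],[0,-0.0355,0,0,0,0],[0,-0.0355,0,0,0,0],[0,-0.0355,0,0,0,0],[0,-0.0355,0,0,0,0],[-0.003,-0.0355,0,0,0,0],[-0.002,-0.025,0,0,0,0],[0,-0.015,0,0,0,0],[0,0,0,0,0,0],[0,0,0,0,0,0],[0,0,0,0,0,0]]]'
python3 - <<'E'
from h import *
for cam in ['top','scene']:
    im,d=grab_frame(cam);P=cloud(cam,d,np.ones(d.shape,bool))
    q=P[(np.hypot(P[:,0]-.461,P[:,1]-.149)<.05)&(P[:,2]>.06)&(P[:,2]<.09)]
    print(cam,cv2.minEnclosingCircle((q[:,:2]*1000).astype(np.float32)),q[:,2].max())
    q=P[(np.hypot(P[:,0]-.461,P[:,1]-.149)<.12)&(P[:,2]>.013)&(P[:,2]<.025)]
    print(' plate',cv2.minEnclosingCircle((q[:,:2]*1000).astype(np.float32)))
    if cam=='scene': cv2.imwrite('pics/s2.png',cv2.resize(im[100:340,220:540],None,fx=2,fy=2))
E
```

```text
time: 10.07
tool_pos: [0.4617, 0.149, 0.046]
tool_rot: [0.0, 0.975, 0.22, 0.001]
contact_force: [-1.2, 0.4, 6.3]
gripper_width: 0.541
grasp_force: 62.1
time: 11.23
tool_pos: [0.4648, 0.1495, 0.2087]
tool_rot: [0.0, 0.975, 0.22, 0.007]
contact_force: [0.8, -0.2, 0.6]
gripper_width: 1.002
grasp_force: 0.0
time: 12.73
tool_pos: [0.4563, -0.3514, 0.2001]
tool_rot: [-0.001, 0.975, 0.221, -0.0]
contact_force: [-0.4, 0.2, -0.4]
gripper_width: 1.001
grasp_force: 0.0
top ((462.06591796875, 147.2561798095703), 24.92439842224121) 0.08059398225657555
 plate ((461.9797058105469, 148.0271759033203), 85.01175689697266)
scene ((460.5191650390625, 147.88536071777344), 27.85946273803711) 0.0766362609743112
 plate ((460.45208740234375, 149.82923889160156), 85.45771789550781)
```

View pics/s2.png

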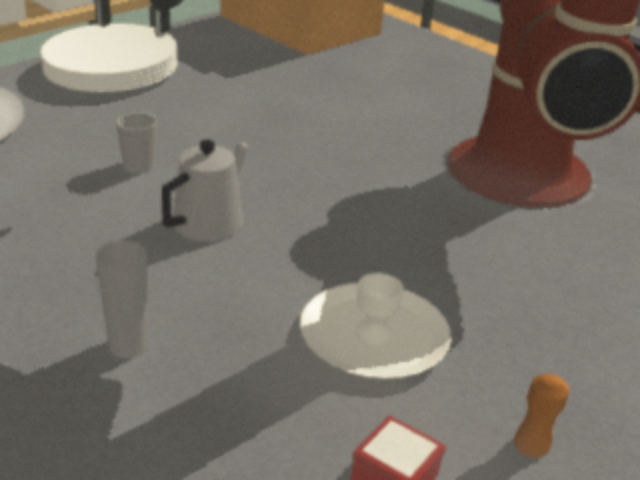

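The cup stands centred on the plate, at (380,300) in the crop. Next is the low beaker.

```bash
python3 -m handwheel '[[[0,-0.001,-0.02,0,0,0],[0,0,-0.03,0,0,0],[0,0,-0.03,0,0,0],[0,0,-0.03,0,0,0],[0,0,-0.025,0,0,0],[0,0,-0.02,0,0,0],[0,0,-0.01,0,0,0],[0,0,0,0,0,0],[0,0,0,0,0,0],[0,0,0,0,0,0]]]' && python3 -m handwheel '[[[0,0,0,0,0,0],[0,0,0,0,0,0],[0,0,0,0,0,0],[0,0,0,0,0,0],[0,0,0,0,0,0],[0,0,0,0,0,0],[0,0,0,0,0,0],[0,0,0,0,0,0]]]' 0
```

```text
time: 13.67
tool_pos: [0.4573, -0.3543, 0.0373]
tool_rot: [0.001, 0.975, 0.22, 0.001]
contact_force: [0.3, -0.1, 0.2]
gripper_width: 0.999
grasp_force: 0.0
time: 14.33
tool_pos: [0.4571, -0.3545, 0.0375]
tool_rot: [0.001, 0.975, 0.22, 0.001]
contact_force: [-1.5, 2.4, 6.1]
gripper_width: 0.674
grasp_force: 63.2
```

```bash
python3 -m handwheel '[[[0,0,0.005,0,0,0],[0,0,0.015,0,0,0],[0,0,0.03,0,0,0],[0,0,0.035,0,0,0],[0,0,0.035,0,0,0],[0,0,0.03,0,0,0],[0,0,0.01,0,0,0],[0,0,0,0,0,0]]]' && python3 -m handwheel '[[[0,0.015,0,0,0,0],[0,0.03,0,0,0,0],[0.001,0.0325,0,0,0,0],[0.001,0.0325,0,0,0,0],[0.001,0.0325,0,0,0,0],[0.001,0.0325,0,0,0,0],[0.001,0.0325,0,0,0,0],[0.001,0.0325,0,0,0,0],[0.001,0.0325,0,0,0,0],[0.001,0.0325,0,0,0,0],[0.001,0.02,0,0,0,0],[0.001,0.015,0,0,0,0],[0,0.0065,0,0,0,0],[0,0,0,0,0,0],[0,0,0,0,0,0],[0,0,0,0,0,0]]]'
```

```text
time: 15.0
tool_pos: [0.4576, -0.3551, 0.1994]
tool_rot: [0.003, 0.975, 0.22, 0.002]
contact_force: [0.2, 0.1, -1.6]
gripper_width: 0.667
grasp_force: 64.4
time: 16.33
tool_pos: [0.4656, -0.0077, 0.1942]
tool_rot: [-0.0, 0.976, 0.22, -0.001]
contact_force: [-0.1, -1.1, -1.4]
gripper_width: 0.668
grasp_force: 64.5
```

```bash
python3 -m handwheel '[[[0,0.001,-0.02,0,0,0],[0,0,-0.03,0,0,0],[0,0,-0.03,0,0,0],[0,0,-0.03,0,0,0],[0,0,-0.02,0,0,0],[0,0,-0.015,0,0,0],[0,0,-0.006,0,0,0],[0,0,0,0,0,0],[0,0,0,0,0,0],[0,0,0,0,0,0],[0,0,0,0,0,0]]]' && python3 -m handwheel '[[[0,0,-0.001,0,0,0],[0,0,-0.001,0,0,0],[0,0,-0.001,0,0,0],[0,0,-0.001,0,0,0],[0,0,0,0,0,0],[0,0,0,0,0,0],[0,0,0,0,0,0],[0,0,0,0,0,0]]]' && python3 -m handwheel '[[[0,0,-0.001,0,0,0],[0,0,0,0,0,0],[0,0,0,0,0,0],[0,0,0,0,0,0]]]'&& python3 -m handwheel '[[[0,0,-0.001,0,0,0],[0,0,0,0,0,0],[0,0,0,0,0,0],[0,0,0,0,0,0]]]'
```

```text
time: 17.25
tool_pos: [0.4675, -0.0065, 0.0459]
tool_rot: [0.001, 0.976, 0.22, 0.001]
contact_force: [0.1, -0.6, -2.4]
gripper_width: 0.664
grasp_force: 64.5
time: 17.92
tool_pos: [0.4662, -0.0061, 0.0403]
tool_rot: [0.0, 0.975, 0.22, 0.0]
contact_force: [0.0, -0.4, -1.4]
gripper_width: 0.669
grasp_force: 64.5
time: 18.25
tool_pos: [0.4661, -0.0061, 0.0393]
tool_rot: [-0.0, 0.975, 0.22, -0.0]
contact_force: [0.1, -0.1, -1.5]
gripper_width: 0.671
grasp_force: 64.5
time: 18.58
tool_pos: [0.4662, -0.0061, 0.0383]
tool_rot: [-0.0, 0.975, 0.22, -0.0]
contact_force: [0.5, -0.1, -1.7]
gripper_width: 0.67
grasp_force: 64.5
```

```bash
python3 -m handwheel '[[[-0.001,-0.001,-0.001,0,0,0],[0,0,0,0,0,0],[0,0,0,0,0,0],[0,0,0,0,0,0]]]'&& python3 -m handwheel '[[[0,0,-0.001,0,0,0],[0,0,0,0,0,0],[0,0,0,0,0,0],[0,0,0,0,0,0]]]'
```

```text
time: 18.92
tool_pos: [0.4654, -0.0071, 0.0375]
tool_rot: [0.0, 0.975, 0.22, 0.0]
contact_force: [0.4, 0.5, 0.5]
gripper_width: 0.669
grasp_force: 64.6
time: 19.25
tool_pos: [0.4659, -0.007, 0.0375]
tool_rot: [-0.0, 0.975, 0.22, 0.0]
contact_force: [-1.8, 1.4, 7.3]
gripper_width: 0.667
grasp_force: 65.1
```

```bash
python3 -m handwheel '[[[0,0,0.001,0,0,0],[0,0,0,0,0,0],[0,0,0,0,0,0],[0,0,0,0,0,0],[0,0,0,0,0,0],[0,0,0,0,0,0],[0,0,0,0,0,0],[0,0,0.01,0,0,0],[0,0,0.02,0,0,0],[0,0,0.035,0,0,0],[0,0,0.035,0,0,0],[0,0,0.035,0,0,0],[0,0,0.03,0,0,0],[0,0,0,0,0,0]]]' 1 && python3 -m handwheel '[[[0.0107,0.0263,0,0,0,-3.2],[0.0107,0.0263,0,0,0,-3.2],[0.0107,0.0263,0,0,0,-3.2],[0.0107,0.0263,0,0,0,-3.1],[0.0107,0.0263,0,0,0,0],[0.0107,0.0263,0,0,0,0],[0.0107,0.0263,0,0,0,0],[0.0107,0.0263,0,0,0,0],[0.0107,0.0263,0,0,0,0],[0.0107,0.0263,0,0,0,0],[0.0107,0.0263,0,0,0,0],[0.0107,0.0263,0,0,0,0],[0,0,0,0,0,0],[0,0,0,0,0,0],[0,0,0,0,0,0]]]'
python3 - <<'E'
from h import *
for cam in ['top','scene']:
    im,d=grab_frame(cam);P=cloud(cam,d,np.ones(d.shape,bool))
    for c,z0,z1 in [((.465,-.007),.065,.09),((.692,-.006),.11,.14)]:
        q=P[(np.hypot(P[:,0]-c[0],P[:,1]-c[1])<.05)&(P[:,2]>z0)&(P[:,2]<z1)]
        print(cam,cv2.minEnclosingCircle((q[:,:2]*1000).astype(np.float32)),len(q))
    if cam=='scene': cv2.imwrite('pics/s3.png',cv2.resize(im[140:380,220:540],None,fx=2,fy=2))
E
```

```text
time: 20.42
tool_pos: [0.469, -0.0078, 0.2114]
tool_rot: [0.003, 0.975, 0.22, 0.007]
contact_force: [0.9, -0.1, 0.4]
gripper_width: 1.001
grasp_force: 0.0
time: 21.67
tool_pos: [0.5932, 0.308, 0.2021]
tool_rot: [0.0, 0.994, 0.111, -0.0]
contact_force: [-0.5, -0.2, -0.3]
gripper_width: 1.001
grasp_force: 0.0
top ((466.7571716308594, -7.623449802398682), 29.853116989135742) 140
top ((693.242431640625, -6.662555694580078), 27.12405014038086) 176
scene ((464.5548095703125, -4.721936225891113), 31.61336898803711) 214
scene ((692.814697265625, -4.574347496032715), 28.842126846313477) 350
```

View pics/s3.png

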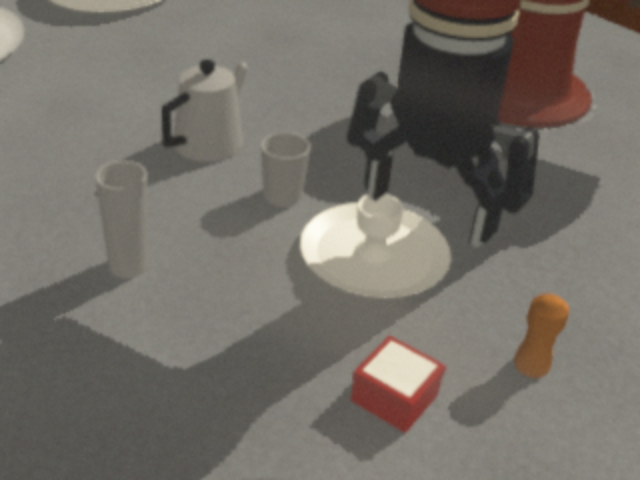

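The low beaker stands between the pot and the plate, at (285,170). The tin is at (398,382) and the mill at (541,335), both untouched. I'm descending onto the tin.

```bash
python3 -m handwheel '[[[0,0.001,-0.02,0,0,0],[0,0,-0.03,0,0,0],[0,0,-0.03,0,0,0],[0,0,-0.03,0,0,0],[0,0,-0.025,0,0,0],[0,0,-0.02,0,0,0],[0,0,-0.015,0,0,0],[0,0,-0.012,0,0,0],[0,0,-0.01,0,0,0],[0,0,-0.005,0,0,0],[0,0,0,0,0,0],[0,0,0,0,0,0],[0,0,0,0,0,0],[0,0,0,0,0,0]]]' && python3 -m handwheel '[[[0,0,0,0,0,0],[0,0,0,0,0,0],[0,0,0,0,0,0],[0,0,0,0,0,0],[0,0,0,0,0,0],[0,0,0,0,0,0],[0,0,0,0,0,0],[0,0,0,0,0,0]]]' 0
```

```text
time: 22.93
tool_pos: [0.5945, 0.3099, 0.0068]
tool_rot: [-0.0, 0.994, 0.111, 0.001]
contact_force: [0.1, 0.9, -0.2]
gripper_width: 1.001
grasp_force: 0.0
time: 23.6
tool_pos: [0.5943, 0.3098, 0.0062]
tool_rot: [-0.0, 0.994, 0.111, 0.001]
contact_force: [-0.2, 0.1, 5.4]
gripper_width: 0.719
grasp_force: 67.0
```

```bash
python3 -m handwheel '[[[0,0,0.005,0,0,0],[0,0,0.015,0,0,0],[0,0,0.025,0,0,0],[0,0,0.015,0,0,0],[0,0,0,0,0,0],[0.001,-0.01,0,0,0,-2],[0.002,-0.02,0,0,0,-3],[0.002,-0.03,0,0,0,-3],[0.002,-0.03,0,0,0,-3],[0.002,-0.03,0,0,0,-1.7],[0.002,-0.02,0,0,0,0],[0.002,-0.015,0,0,0,0],[0.001,-0.006,0,0,0,0],[0,0,0,0,0,0],[0,0,0,0,0,0],[0,0,0,0,0,0]]]'
python3 - <<'E'
from h import *
for cam in ['top','scene']:
    im,d=grab_frame(cam)
    hsv=cv2.cvtColor(im,cv2.COLOR_BGR2HSV);red=(hsv[...,1]>120)&((hsv[...,0]<8)|(hsv[...,0]>172))
    Q=cloud(cam,d,red);Q=Q[(abs(Q[:,0]-.607)<.06)&(abs(Q[:,1]-.1485)<.06)&(Q[:,2]>.05)]
    t=Q[Q[:,2]>np.percentile(Q[:,2],90)-.006]
    print(cam,cv2.minAreaRect((t[:,:2]*1000).astype(np.float32)),np.median(t[:,2]),Q.min(0),Q.max(0))
E
```

```text
time: 24.93
tool_pos: [0.6073, 0.1494, 0.065]
tool_rot: [-0.0, 1.0, 0.001, -0.0]
contact_force: [1.0, 0.0, -1.7]
gripper_width: 0.717
grasp_force: 66.5
top ((570.7041625976562, 143.84384155273438), (48.903438568115234, 110.25035095214844), 2.386990547180176) 0.4040381083483794 [0.54712907 0.08878754 0.09623123] [0.64894793 0.20450666 0.41424768]
scene ((575.6336669921875, 147.68023681640625), (68.7216796875, 111.95075225830078), 6.6830973625183105) 0.3982923795753802 [0.54702254 0.08892225 0.06324759] [0.65519592 0.2084993  0.41362461]
```

```bash
python3 -m handwheel '[[[0.001,-0.001,-0.02,0,0,0],[0,0,-0.02,0,0,0],[0,0,-0.01,0,0,0],[0,0,-0.004,0,0,0],[0,0,0,0,0,0],[0,0,0,0,0,0],[0,0,0,0,0,0]]]' && python3 -m handwheel '[[[0,0,-0.001,0,0,0],[0,0,-0.001,0,0,0],[0,0,-0.001,0,0,0],[0,0,0,0,0,0],[0,0,0,0,0,0],[0,0,0,0,0,0]]]' && python3 -m handwheel '[[[0,0,-0.001,0,0,0],[0,0,0,0,0,0],[0,0,0,0,0,0],[0,0,0,0,0,0]]]' && python3 -m handwheel '[[[0,0,-0.001,0,0,0],[0,0,0,0,0,0],[0,0,0,0,0,0],[0,0,0,0,0,0]]]'
python3 - <<'E'
from h import *
for cam in ['top','scene']:
    im,d=grab_frame(cam)
    hsv=cv2.cvtColor(im,cv2.COLOR_BGR2HSV);red=(hsv[...,1]>120)&((hsv[...,0]<8)|(hsv[...,0]>172))
    Q=cloud(cam,d,red);Q=Q[(abs(Q[:,0]-.607)<.06)&(abs(Q[:,1]-.1485)<.06)&(Q[:,2]<.07)]
    print(cam,len(Q),np.percentile(Q,1,0),np.percentile(Q,99,0)) if len(Q) else 0
E
```

```text
time: 25.62
tool_pos: [0.6096, 0.1478, 0.0127]
tool_rot: [-0.0, 1.0, 0.0, 0.001]
contact_force: [0.5, -0.6, -1.1]
gripper_width: 0.714
grasp_force: 66.5
time: 26.12
tool_pos: [0.6086, 0.1474, 0.0083]
tool_rot: [0.0, 1.0, 0.0, 0.0]
contact_force: [0.1, 0.3, -2.4]
gripper_width: 0.714
grasp_force: 66.5
time: 26.45
tool_pos: [0.6085, 0.1475, 0.0072]
tool_rot: [0.0, 1.0, 0.0, -0.0]
contact_force: [0.2, -0.7, -2.0]
gripper_width: 0.718
grasp_force: 66.5
time: 26.78
tool_pos: [0.6085, 0.1475, 0.0063]
tool_rot: [-0.0, 1.0, 0.0, -0.0]
contact_force: [-0.7, -0.7, -2.2]
gripper_width: 0.717
grasp_force: 66.6
top 5 [0.58907662 0.17253738 0.03900983] [0.59142453 0.17753242 0.04793114]
scene 290 [0.6194434  0.11944662 0.0037645 ] [0.6384002  0.18042318 0.04404279]
```

```bash
python3 -m handwheel '[[[0,0,-0.001,0,0,0],[0,0,0,0,0,0],[0,0,0,0,0,0],[0,0,0,0,0,0]]]' && python3 -m handwheel '[[[0,0,-0.001,0,0,0],[0,0,0,0,0,0],[0,0,0,0,0,0],[0,0,0,0,0,0]]]'
```

```text
time: 27.22
tool_pos: [0.6087, 0.1475, 0.0062]
tool_rot: [0.0, 1.0, 0.0, -0.0]
contact_force: [-4.6, 0.4, 5.0]
gripper_width: 0.717
grasp_force: 67.2
time: 27.55
tool_pos: [0.6088, 0.1475, 0.0062]
tool_rot: [0.0, 1.0, 0.0, -0.0]
contact_force: [-6.8, -2.0, 11.6]
gripper_width: 0.713
grasp_force: 68.0
```

```bash
python3 -m handwheel '[[[0,0,0.001,0,0,0],[0,0,0.001,0,0,0],[0,0,0,0,0,0]]]' && python3 -m handwheel '[[[0,0,0,0,0,0],[0,0,0,0,0,0],[0,0,0,0,0,0],[0,0,0,0,0,0],[0,0,0,0,0,0],[0,0,0,0,0,0],[0,0,0.01,0,0,0],[0,0,0.02,0,0,0],[0,0,0.035,0,0,0],[0,0,0.035,0,0,0],[0,0,0.035,0,0,0],[0,0,0.035,0,0,0],[0,0,0.024,0,0,0],[0,0,0,0,0,0]]]' 1 && python3 -m handwheel '[[[-0.0195,0.027,0,0,0,0],[-0.0195,0.027,0,0,0,0],[-0.0195,0.027,0,0,0,0],[-0.0195,0.027,0,0,0,0],[-0.0195,0.027,0,0,0,0],[-0.0195,0.027,0,0,0,0],[-0.0195,0.027,0,0,0,0],[-0.0195,0.027,0,0,0,0],[0,0,0,0,0,0],[0,0,0,0,0,0],[0,0,0,0,0,0]]]'
python3 - <<'E'
from h import *
for cam in ['top','scene']:
    im,d=grab_frame(cam)
    if cam=='scene': cv2.imwrite('pics/s4.png',cv2.resize(im[140:380,260:580],None,fx=2,fy=2))
    hsv=cv2.cvtColor(im,cv2.COLOR_BGR2HSV);P=cloud(cam,d,np.ones(d.shape,bool))
    q=P[(np.abs(P[:,0]-.607)<.05)&(np.abs(P[:,1]-.1485)<.05)&(P[:,2]>.036)&(P[:,2]<.06)]
    print(cam,'tin',cv2.minAreaRect((q[:,:2]*1000).astype(np.float32)))
    q=P[(np.hypot(P[:,0]-.461,P[:,1]-.149)<.12)&(P[:,2]>.013)&(P[:,2]<.025)&(P[:,0]<.555)]
    print(' plate',cv2.minEnclosingCircle((q[:,:2]*1000).astype(np.float32)))
    q=P[(np.hypot(P[:,0]-.452,P[:,1]-.363)<.03)&(P[:,2]>.055)&(P[:,2]<.1)]
    print(' mill',cv2.minEnclosingCircle((q[:,:2]*1000).astype(np.float32)))
    q=P[(np.hypot(P[:,0]-.461,P[:,1]-.148)<.03)&(P[:,2]>.06)&(P[:,2]<.09)]
    print(' cup',cv2.minEnclosingCircle((q[:,:2]*1000).astype(np.float32)))
E
```

```text
time: 27.8
tool_pos: [0.6087, 0.1475, 0.0063]
tool_rot: [-0.0, 1.0, 0.0, 0.0]
contact_force: [-1.2, 0.1, 1.1]
gripper_width: 0.715
grasp_force: 66.9
time: 28.97
tool_pos: [0.6123, 0.148, 0.2096]
tool_rot: [-0.001, 1.0, 0.0, 0.007]
contact_force: [1.1, 0.2, -0.2]
gripper_width: 1.0
grasp_force: 0.0
time: 29.88
tool_pos: [0.4526, 0.3631, 0.2002]
tool_rot: [0.0, 1.0, 0.0, 0.0]
contact_force: [-0.8, -0.1, -0.2]
gripper_width: 1.002
grasp_force: 0.0
top tin ((607.0194702148438, 146.78248596191406), (62.9011344909668, 63.15747833251953), 0.29349973797798157)
 plate ((461.867431640625, 148.171630859375), 84.92791748046875)
 mill ((449.73565673828125, 360.87237548828125), 19.01047134399414)
 cup ((461.9901428222656, 147.2548065185547), 24.872873306274414)
scene tin ((606.5653686523438, 149.56393432617188), (64.95854949951172, 63.82696533203125), 89.90740966796875)
 plate ((460.38824462890625, 149.49990844726562), 85.66014099121094)
 mill ((453.2708435058594, 364.6705322265625), 17.919797897338867)
 cup ((462.0841369628906, 148.25985717773438), 26.2189998626709)
```

View pics/s4.png

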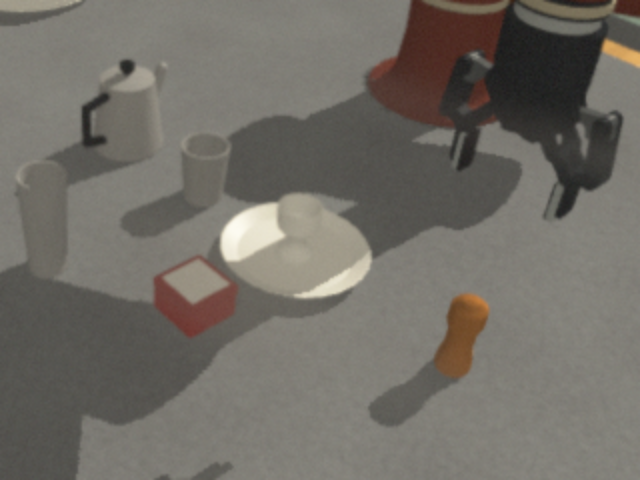

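The tin is square behind the plate, at (195,295) in the crop, with a gap of about 29 mm. The mill is upright at (462,335). I'm gripping the mill's head next.

```bash
python3 -m handwheel '[[[-0.001,0,-0.02,0,0,0],[0,0,-0.03,0,0,0],[0,0,-0.03,0,0,0],[0,0,-0.03,0,0,0],[0,0,-0.02,0,0,0],[0,0,-0.015,0,0,0],[0,0,-0.005,0,0,0],[0,0,0,0,0,0],[0,0,0,0,0,0],[0,0,0,0,0,0]]]' && python3 -m handwheel '[[[0,0,0,0,0,0],[0,0,0,0,0,0],[0,0,0,0,0,0],[0,0,0,0,0,0],[0,0,0,0,0,0],[0,0,0,0,0,0],[0,0,0,0,0,0],[0,0,0,0,0,0],[0,0,0,0,0,0],[0,0,0,0,0,0],[0,0,0,0,0,0]]]' 0
```

```text
time: 30.82
tool_pos: [0.4529, 0.3638, 0.052]
tool_rot: [-0.001, 1.0, -0.0, 0.001]
contact_force: [0.1, -0.2, 1.1]
gripper_width: 1.001
grasp_force: 0.0
time: 31.73
tool_pos: [0.4521, 0.3637, 0.0511]
tool_rot: [-0.0, 1.0, 0.0, 0.001]
contact_force: [-0.5, -1.7, 4.5]
gripper_width: 0.403
grasp_force: 60.0
```

```bash
python3 -m handwheel '[[[0,0,0.005,0,0,0],[0,0,0.015,0,0,0],[0,0,0.03,0,0,0],[0,0,0.035,0,0,0],[0,0,0.025,0,0,0],[0,0,0.01,0,0,0],[0.0097,-0.0135,0,0,0,0],[0.0194,-0.027,0,0,0,0],[0.0194,-0.027,0,0,0,0],[0.0194,-0.027,0,0,0,0],[0.0194,-0.027,0,0,0,0],[0.0194,-0.027,0,0,0,0],[0.0194,-0.027,0,0,0,0],[0.0187,-0.0265,0,0,0,0],[0.0097,-0.0135,0,0,0,0],[0,0,0,0,0,0],[0,0,0,0,0,0],[0,0,0,0,0,0]]]'
python3 - <<'E'
from h import *
c=state();print(c['tool_pos'])
for cam in ['top','scene']:
    im,d=grab_frame(cam)
    if cam=='scene': cv2.imwrite('pics/s5.png',cv2.resize(im[140:380,260:580],None,fx=2,fy=2))
    hsv=cv2.cvtColor(im,cv2.COLOR_BGR2HSV);m=(hsv[...,1]>150)&(hsv[...,0]>8)&(hsv[...,0]<20)
    Q=cloud(cam,d,m);Q=Q[(np.hypot(Q[:,0]-.607,Q[:,1]-.148)<.06)&(Q[:,2]<.25)]
    for a,b in[(.12,.15),(.175,.21)]:
        q=Q[(Q[:,2]>a)&(Q[:,2]<b)]
        if len(q):print(cam,a,len(q),np.percentile(q,2,0),np.percentile(q,98,0))
E
```

```text
time: 33.23
tool_pos: [0.605, 0.1488, 0.1692]
tool_rot: [-0.0, 1.0, 0.001, -0.001]
contact_force: [-0.2, 0.5, -1.9]
gripper_width: 0.4
grasp_force: 59.9
[0.60500127 0.14881609 0.16920903]Traceback (most recent call last):
  File "<stdin>", line 7, in <module>
  File "h.py", line 12, in cloud
    p=cv2.undistortPoints(np.stack([u,v],1).astype(float)[:,None],K,np.array(c['distortion'],float))[:,0]
      ~~~~~~~~~~~~~~~~~~~^^^^^^^^^^^^^^^^^^^^^^^^^^^^^^^^^^^^^^^^^^^^^^^^^^^^^^^^^^^^^^^^^^^^^^^^^^^
cv2.error: OpenCV(4.12.0) /io/opencv/modules/calib3d/src/undistort.dispatch.cpp:347: error: (-215:Assertion failed) CV_IS_MAT(_src) && CV_IS_MAT(_dst) && (_src->rows == 1 || _src->cols == 1) && (_dst->rows == 1 || _dst->cols == 1) && _src->cols + _src->rows - 1 == _dst->rows + _dst->cols - 1 && (CV_MAT_TYPE(_src->type) == CV_32FC2 || CV_MAT_TYPE(_src->type) == CV_64FC2) && (CV_MAT_TYPE(_dst->type) == CV_32FC2 || CV_MAT_TYPE(_dst->type) == CV_64FC2) in function 'cvUndistortPointsInternal'
```

```bash
python3 -m handwheel '[[[0,0,-0.015,0,0,0],[0,0,-0.025,0,0,0],[0,0,-0.02,0,0,0],[0,0,-0.01,0,0,0],[0,0,0,0,0,0],[0,0,0,0,0,0],[0,0,0,0,0,0],[0,0,0,0,0,0],[0,0,0,0,0,0],[0,0,0,0,0,0]]]'
python3 - <<'E'
from h import *
cam='scene'
im,d=grab_frame(cam)
cv2.imwrite('pics/s5.png',cv2.resize(im[160:320,280:480],None,fx=4,fy=3.75))
hsv=cv2.cvtColor(im,cv2.COLOR_BGR2HSV);m=(hsv[...,1]>140)&(hsv[...,0]>5)&(hsv[...,0]<22)&(hsv[...,2]>40)
Q=cloud(cam,d,m);Q=Q[(np.hypot(Q[:,0]-.607,Q[:,1]-.148)<.06)&(Q[:,2]<.2)&(Q[:,2]>.045)]
from scipy.optimize import least_squares
for a,b,r in[(.05,.07,.018),(.08,.094,.014),(.112,.13,.018)]:
    q=Q[(Q[:,2]>a)&(Q[:,2]<b)]
    if len(q)>5:
        s=least_squares(lambda c:np.hypot(q[:,0]-c[0],q[:,1]-c[1])-r,[.605,.147],loss='soft_l1',f_scale=.002);print(a,len(q),s.x,q[:,2].min())
E
```

```text
time: 34.12
tool_pos: [0.6068, 0.148, 0.1016]
tool_rot: [-0.0, 1.0, 0.0, 0.001]
contact_force: [0.8, 1.0, -1.8]
gripper_width: 0.402
grasp_force: 59.9
```

View pics/s5.png

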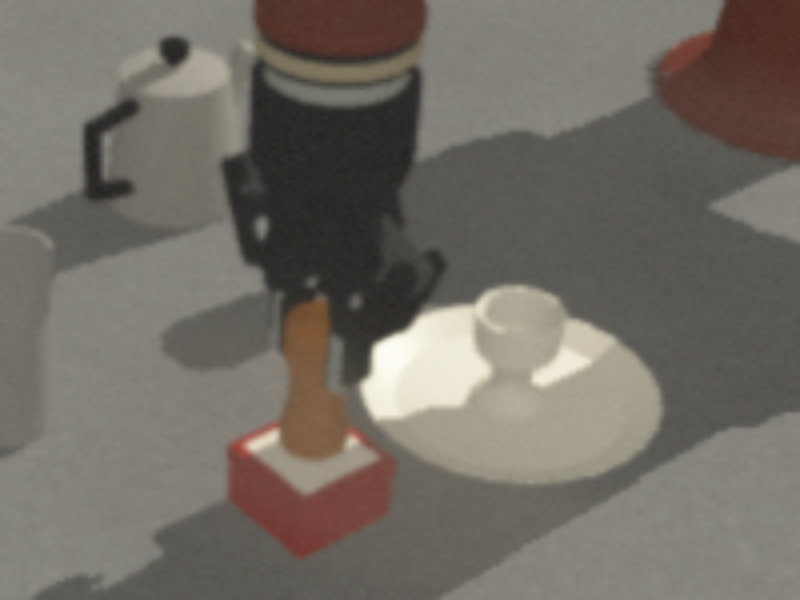

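The mill hangs upright, its foot at (313,450) just above the lid. I'm checking its axis against the tin.

```bash
python3 - <<'E'
from h import *
from scipy.optimize import least_squares
cam='scene'
im,d=grab_frame(cam)
hsv=cv2.cvtColor(im,cv2.COLOR_BGR2HSV).astype(int);print(hsv[160+110,280+78],hsv[160+90,280+76])
m=(hsv[...,1]>90)&(hsv[...,0]>5)&(hsv[...,0]<22)
Q=cloud(cam,d,m);Q=Q[(np.hypot(Q[:,0]-.607,Q[:,1]-.148)<.06)&(Q[:,2]<.2)]
for a,b,r in[(.05,.075,.018),(.084,.096,.014),(.112,.13,.018)]:
    q=Q[(Q[:,2]>a)&(Q[:,2]<b)]
    if len(q)>5:
        s=least_squares(lambda c:np.hypot(q[:,0]-c[0],q[:,1]-c[1])-r,[.605,.147],loss='soft_l1',f_scale=.002);print(a,len(q),s.x)
P=cloud(cam,d,np.ones(d.shape,bool))
q=P[(np.abs(P[:,0]-.607)<.05)&(np.abs(P[:,1]-.1485)<.05)&(P[:,2]<.047)&(P[:,2]>.03)];print('tin max',np.percentile(q,99,0))
E
```

```text
[ 13 111 129] [ 13 131 127]
0.05 152 [0.60396488 0.14723371]
0.084 52 [0.60461563 0.14831865]
0.112 80 [0.60467167 0.14820896]
tin max [0.63818224 0.18078924 0.04590115]
```

```bash
python3 -m handwheel '[[[0,0,-0.001,0,0,0],[0,0,-0.001,0,0,0],[0,0,-0.001,0,0,0],[0,0,0,0,0,0],[0,0,0,0,0,0],[0,0,0,0,0,0]]]'
```

```text
time: 34.72
tool_pos: [0.606, 0.1479, 0.0972]
tool_rot: [0.0, 1.0, 0.0, -0.0]
contact_force: [0.3, 0.8, -1.5]
gripper_width: 0.4
grasp_force: 59.9
```

```bash
python3 -m handwheel '[[[0.002,0.001,-0.001,0,0,0],[0,0,-0.001,0,0,0],[0,0,0,0,0,0],[0,0,0,0,0,0],[0,0,0,0,0,0],[0,0,0,0,0,0]]]' && python3 -m handwheel '[[[0,0,-0.001,0,0,0],[0,0,0,0,0,0],[0,0,0,0,0,0],[0,0,0,0,0,0]]]' && python3 -m handwheel '[[[0,0,-0.001,0,0,0],[0,0,0,0,0,0],[0,0,0,0,0,0],[0,0,0,0,0,0]]]'
```

```text
time: 35.22
tool_pos: [0.608, 0.149, 0.0953]
tool_rot: [0.0, 1.0, 0.0, -0.0]
contact_force: [0.8, -0.3, -0.9]
gripper_width: 0.403
grasp_force: 59.9
time: 35.55
tool_pos: [0.608, 0.149, 0.0943]
tool_rot: [-0.0, 1.0, 0.0, -0.0]
contact_force: [0.7, 0.6, 0.0]
gripper_width: 0.398
grasp_force: 59.9
time: 35.88
tool_pos: [0.608, 0.149, 0.0932]
tool_rot: [-0.0, 1.0, 0.0, -0.0]
contact_force: [-1.1, 0.4, -0.4]
gripper_width: 0.398
grasp_force: 60.0
```

```bash
python3 -m handwheel '[[[0,0,-0.0007,0,0,0],[0,0,0,0,0,0],[0,0,0,0,0,0],[0,0,0,0,0,0]]]' && python3 -m handwheel '[[[0,0,-0.0006,0,0,0],[0,0,0,0,0,0],[0,0,0,0,0,0],[0,0,0,0,0,0]]]'
```

```text
time: 36.22
tool_pos: [0.6084, 0.149, 0.0932]
tool_rot: [-0.0, 1.0, 0.0, 0.0]
contact_force: [-1.8, -0.2, 1.9]
gripper_width: 0.4
grasp_force: 60.1
time: 36.55
tool_pos: [0.6086, 0.149, 0.0931]
tool_rot: [0.0, 1.0, 0.0, 0.001]
contact_force: [-1.3, -0.7, 5.5]
gripper_width: 0.404
grasp_force: 60.5
```

```bash
python3 -m handwheel '[[[0,0,0.001,0,0,0],[0,0,0,0,0,0],[0,0,0,0,0,0]]]' && python3 -m handwheel '[[[0,0,0,0,0,0],[0,0,0,0,0,0],[0,0,0,0,0,0],[0,0,0,0,0,0],[0,0,0,0,0,0],[0,0,0,0,0,0],[0,0,0,0,0,0],[0,0,0.005,0,0,0],[0,0,0.015,0,0,0],[0,0,0.03,0,0,0],[0,0,0.035,0,0,0],[0,0,0.035,0,0,0],[0,0,0.02,0,0,0],[0,0,0,0,0,0]]]' 1 && python3 -m handwheel '[[[-0.015,0.03,0,0,0,0],[-0.015,0.03,0,0,0,0],[-0.015,0.03,0,0,0,0],[-0.015,0.03,0,0,0,0],[-0.015,0.03,0,0,0,0],[-0.015,0.03,0,0,0,0],[-0.015,0.03,0,0,0,0],[-0.015,0.03,0,0,0,0],[0,0,0,0,0,0],[0,0,0,0,0,0],[0,0,0,0,0,0],[0,0,0,0,0,0]]]'
python3 - <<'E'
from h import *
for cam in ['top','scene']:
    im,d=grab_frame(cam);P=cloud(cam,d,np.ones(d.shape,bool))
    if cam=='scene': cv2.imwrite('pics/s6.png',cv2.resize(im[140:380,220:540],None,fx=2,fy=2))
    q=P[(np.abs(P[:,0]-.607)<.05)&(np.abs(P[:,1]-.1485)<.05)&(P[:,2]>.03)&(P[:,2]<.06)]
    print(cam,'tin',cv2.minAreaRect((q[:,:2]*1000).astype(np.float32)))
    for n,x,y,a,b in [('millhead',.607,.148,.098,.15),('cup',.461,.148,.06,.09),('low',.465,-.006,.065,.09),('tall',.692,-.006,.11,.14)]:
        q=P[(np.hypot(P[:,0]-x,P[:,1]-y)<.045)&(P[:,2]>a)&(P[:,2]<b)]
        if len(q):print(n,cv2.minEnclosingCircle((q[:,:2]*1000).astype(np.float32)),q[:,2].max())
E
```

```text
time: 36.8
tool_pos: [0.6083, 0.149, 0.0932]
tool_rot: [-0.0, 1.0, 0.0, 0.0]
contact_force: [-0.4, -0.6, 2.0]
gripper_width: 0.401
grasp_force: 60.2
time: 37.97
tool_pos: [0.6112, 0.1494, 0.2412]
tool_rot: [-0.001, 1.0, 0.0, 0.006]
contact_force: [0.3, 0.4, 0.8]
gripper_width: 1.001
grasp_force: 0.0
time: 38.97
tool_pos: [0.4885, 0.3879, 0.2326]
tool_rot: [0.0, 1.0, -0.0, -0.0]
contact_force: [-0.3, -0.5, -0.9]
gripper_width: 1.001
grasp_force: 0.0
top tin ((606.9293212890625, 146.41256713867188), (63.31930160522461, 62.332183837890625), 89.43180084228516)
millhead ((608.50830078125, 147.054931640625), 18.13896942138672) 0.1371712741189015
cup ((461.4841613769531, 147.23605346679688), 24.936904907226562) 0.0793532599567468
low ((466.7554931640625, -7.641482830047607), 29.771900177001953) 0.08322808311670338
tall ((693.272705078125, -6.851982593536377), 27.1186466217041) 0.13474501165510788
scene tin ((606.571533203125, 149.66775512695312), (63.7825927734375, 64.55215454101562), 89.79681396484375)
millhead ((608.239501953125, 151.08741760253906), 18.162063598632812) 0.13378502740854703
cup ((462.2521057128906, 147.3432159423828), 26.939552307128906) 0.07759409760283809
low ((466.2359619140625, -4.772711277008057), 31.45108413696289) 0.07758236531364116
tall ((692.59423828125, -5.774237632751465), 28.63369369506836) 0.1276010914947423
```

View pics/s6.png

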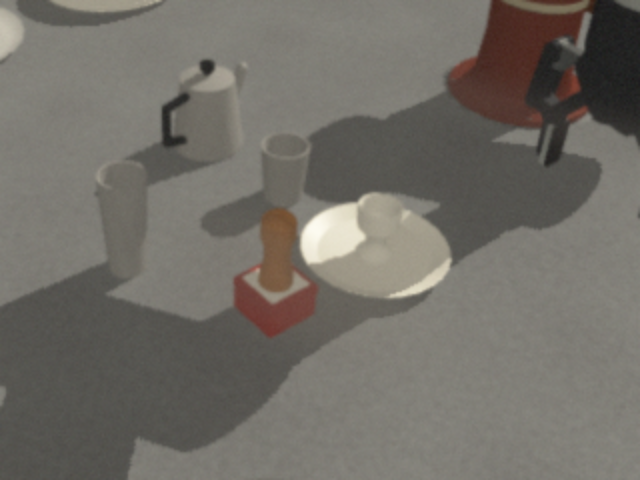

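The mill stands upright on the tin at (278,255). The cup is on the plate at (380,215) and the low beaker is between plate and pot at (285,170). The pot and the tall beaker haven't moved, and the gripper is clear of everything. I'm handing in the job.

```bash
python3 -c "
from plant import job_done; print(job_done())"
```

```text
the job is handed in; nothing more can be done
None
```

I set out all four pieces in the order asked and handed the job in at about 39 s: the last pictures show everything upright and within about 2 mm of its mark (tin gap about 29 mm), with the coffee pot and tall beaker unmoved, though the hand-in returned no verdict.

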